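# Butt the narrow painting panel against its neighbour on the sloping drawing board

### The arm

A 6-joint arm with a two-finger parallel gripper is mounted at the origin on the work surface. World frame = base frame: x ahead of the robot, y to its left, z up, the work surface at z = 0. Lengths are in m, angles in rad, forces in N, time in s.
With the tool pointing down it reaches from about 0.4 to 0.825 m from the base axis. Payload 7 kg.
Tool frame: the origin (TCP) lies on the front face of the gripper's body, between the roots of the fingers; the fingertips stand 66 mm ahead of it and the grasp point (between the pads) lies 47 mm ahead of it; z points along the fingers, y is the line along which they close (so a half turn about z gives the same grasp; the last joint's range is limited). The gripper opens to 88 mm and grips with 3 to 60 N. Pads are 19 mm wide; open, the fingers measure 130 mm over their backs; the gripper's body (78 mm by 193 mm) begins 47 mm behind the grasp point.
Start: joints at [-1.007, 0.359, 0.012, 0, -1.224, -0.288], TCP at [0.184, -0.649, 0.292] pointing down, gripper open.
Joint ranges: [-3.07, 3.07], [-1.43, 2.12], [-1.02, 1.25], [-3.03, 1.67], [-3.05, -0], [-3.03, 3.03]. Speed limits (rad/s): [2.39, 2.39, 3.01, 3.14, 3.14, 3.14].

### API

Orientations are given as [roll, pitch, yaw] about the fixed x, y, z axes, in that order (R = Rz(yaw) Ry(pitch) Rx(roll)).
In Python, from station import arm gives the robot as it stands. The module is installed in compiled form; this text tells all that it offers.
- The arm moves only by the tool move_arm, never from a script. Its argument "increments" is a list of rows, each an object of numbers: "jaw": the gripper command: -1 is shut, 1 is fully open, values between are in proportion; "dx", "dy", "dz": the shift along the tool's x, y, z in m; "twist": the turn about the tool's z in rad. A call has 1 to 12 rows; each row shifts and turns the commanded pose from where the row before left it, along the tool's axes as they then stand; what a row does not reach is not made up. A row lasts 1/12 s, in which the tool goes at most 41.7 mm and 7.16 degrees, less where a joint would pass 70% of its speed; a pose out of reach is approached as far as the arm can. A call is refused whole if a number of a shift passes 0.0417 or a number of a turn 0.125, either way. A call with a gripper value outside its range is refused whole. The fingers move at their own pace and stop on an object; "force" is the grip in N (left out, the last holds). Time passes only in rows, so rows that do not move let the fingers close. It gives the time, the measured TCP pose, the force, the opening and the grip force at its end, in the units of the state.
- arm.get_state(): the state, without advancing time (a new reading comes with each control period).
- arm.grab_frame(name): name is "scene" or "top" or "wrist"; returns the picture (384x512x3 uint8, blue, green, red); there is no depth.
- arm.camera_info(name): a dict with "K" (3x3 intrinsics, pixels), "k1" (the pictures are not rectified: a ray, as slopes to the right and down, at radius r is drawn at 1 + k1 r^2 times it, then the intrinsics apply), "extrinsics" (4x4, takes a point from camera to world coordinates). Camera axes: x right, y down, z forward; pixel columns grow to the right and rows downward; lengths in m; the calibration is good to about 2 mm. A picture is of the moment at which its call begins: read the wrist's pose just before it. camera_info takes no time and is no camera call; for the wrist camera it gives the pose at the moment of the call.
- arm.job_done(): hands the job in; it is judged then, once.
Trained networks look in the newest picture that a camera, given by its name, has taken for a name from the list of things; names that differ only in an ending like _2 or _b are one class to them, and where a whole thing is asked for, a point or a joint stands for the part that bears it (a point fixed in the world has none). Each returns a list of dicts, best first, with "score" (0 to 1); they miss things now and then, are a little off and sometimes report something else, mostly with a low value. They report only what shows in the picture. A call takes as long as a camera call.
- arm.find_in(camera, name): "position" ([x, y, z] in m, in world coordinates, good to about 4 mm: the middle of the surface that is visible of it).
- arm.silhouettes(camera, name): "pixels" (384x512 bool, what is visible of it).
- arm.pinpoint(camera, name): "position" ([x, y, z] in m, in world coordinates, good to about 4 mm: a listed point, or the origin of a listed thing).
The state is a dict: "t": time; "q": joint angles; "qd": joint speeds; "joint_efforts": joint torques, N m; "eef_pos": TCP position; "ee_rot": TCP orientation; "force": force on the tool from outside, world axes, zero at the start; "moment": the same for the moment, N m; "width": finger opening in m; "gripper_force": force on a finger pad.
Only numpy, scipy, OpenCV 4.12 (cv2) and the standard library are available. Lean on these libraries where they do the work, as an engineer would, in place of code of your own. Each camera call takes 0.05 s, during which the arm holds its last target. There are 200 camera calls.

### The job

Lay the narrow wooden panel from the table onto the sloping drawing board next to the bigger panel that is already there, on either side of it, white face up and its bottom short edge against the ledge like its neighbour's. Close the gap so that their long edges butt flush along the whole length and the two make one painting surface. Set it down gently rather than letting it drop or flop, do not shove the bigger panel along the ledge, and leave the other things where they are.

Things in the scene. Friction and masses are not known exactly. Their poses are not given: they have to be found in the camera images.
- board: Fixed drawing board, 340 mm wide. Origin on the table, below point ledge_mid. x: level, from the ledge (far side from the robot) to the high edge (robot's side); y: along the ledge; z up. From that corner, 30 mm above the table, the surface rises 30 degrees towards +x, 220 mm long. The ledge runs along the whole low edge, 14 mm wide, 12 mm high square to the slope.
- ledge_mid (a point): Point in the corner where the slope surface meets the ledge, halfway along the ledge (30 mm straight above the board's origin). Friction holds a panel where it is laid on the slope: it does not slide down to the ledge by itself.
- big_panel: Loose birch painting panel with a white face, 120 x 100 x 22 mm, about 180 g, lying on the slope with its bottom edge against the ledge. Origin at the centre of its underside; x runs up the slope (120 mm side), y along the ledge (100 mm side), z out of the white face. It stands 10 mm higher than the ledge and is held only by friction.
- narrow_panel: Loose birch painting panel with a white face, 120 x 60 x 22 mm, about 110 g, lying flat on the table to the left or right of the board, turned up to 35 degrees either way from the board. Origin at the centre of its underside; x along the 120 mm side, y along the 60 mm side (the one that a gripper can span), z out of the white face.
- mug: Bystander: white ceramic mug, 76 mm across plus a handle on its +y side, 75 mm tall, on the table on the other side of the board from the narrow panel. Origin at the centre of its foot.
- paint_set: Bystander: flat open watercolour set, 110 x 200 x 14 mm, on the table just beyond the ledge. Origin at the centre of its underside.
- ink_jar: Bystander: small closed glass jar with a black lid, 50 mm across and 50 mm tall, on the table beyond the board to the robot's left. Origin at the centre of its underside.

How it is judged:
By the outcome, as a careful person would: the job done as asked, in the order asked, and still so for the second after the job is handed in, with the robot touching nothing.
It also fails if it takes over 61 s, if anything falls off the work surface, if the arm or the gripper's body presses on something with over 40 N, if the wrist force passes 120 N, or if a joint passes its speed limit or range.

## Working session

There is one attempt and no reset: what is moved stays moved. The work goes in short steps, Python scripts to look and compute and a tool call to move; the robot and the scene stay as the last step left them, time stands still between calls to the robot, and variables do not carry over. Pictures are saved under pics/ and viewed, at most 13 in all, crops included, and the job is handed in when it is done.

Besides the shell and the picture viewer there is one more tool, called after ">>>" by a JSON object that holds its "name" and its "arguments". move_arm: Moves the arm, as the interface text tells. Its arguments: {"type":"object","properties":{"increments":{"type":"array"},"force":{"type":"number"}},"required":["increments"]}

```bash
mkdir -p pics; python3 - <<'E'
from station import arm
import cv2,numpy as np
ims=[]
for c in ("scene","top"):
    f=arm.grab_frame(c); cv2.imwrite(f"pics/{c}0.png",f); ims.append(f)
    for n in ["board","ledge_mid","big_panel","narrow_panel","mug","paint_set","ink_jar"]:
        r=arm.pinpoint(c,n)[:2]
        print(c,n,[(np.round(d["position"],4).tolist(),round(d["score"],2)) for d in r])
    i=arm.camera_info(c); print(np.round(i["K"],1).tolist(),i["k1"],np.round(i["extrinsics"],3).tolist())
cv2.imwrite("pics/a.png",cv2.resize(ims[0],(800,600))); cv2.imwrite("pics/b.png",cv2.resize(ims[1],(800,600)))
print(arm.get_state())
E
```

```text
scene board [([0.6139, -0.0458, -0.0003], 0.66)]
scene ledge_mid [([0.6139, -0.0488, 0.0305], 0.93)]
scene big_panel [([0.5647, -0.0663, 0.0587], 0.73)]
scene narrow_panel [([0.5125, -0.3676, -0.0026], 0.86)]
scene mug [([0.468, 0.2591, -0.0011], 0.63)]
scene paint_set [([0.7929, -0.2401, -0.0037], 0.68)]
scene ink_jar [([0.7465, 0.3025, 0.0004], 0.95)]
[[387.3, 0.0, 250.1], [0.0, 387.3, 188.1], [0.0, 0.0, 1.0]] 0.030839354164911334 [[0.908, 0.332, -0.254, 0.848], [0.418, -0.737, 0.532, -0.464], [-0.01, -0.589, -0.808, 0.758], [0.0, 0.0, 0.0, 1.0]]
top board [([0.6106, -0.0489, -0.0002], 0.97)]
top ledge_mid [([0.616, -0.0502, 0.0388], 0.93)]
top big_panel [([0.5643, -0.0671, 0.0608], 0.67)]
top narrow_panel [([0.5144, -0.3684, 0.0005], 0.66)]
top mug [([0.4685, 0.2549, 0.0008], 0.95)]
top paint_set [([0.7897, -0.2374, 0.0013], 0.77)]
top ink_jar [([0.7456, 0.2991, 0.0007], 0.71)]
[[358.2, 0.0, 255.3], [0.0, 358.2, 191.0], [0.0, 0.0, 1.0]] -0.034155264278643446 [[0.007, -0.982, 0.188, 0.428], [-1.0, -0.007, -0.0, -0.001], [0.002, -0.188, -0.982, 1.015], [0.0, 0.0, 0.0, 1.0]]
{'t': 0.8, 'q': array([-1.00693040e+00,  3.58545424e-01,  1.19057918e-02, -7.53984595e-06,
       -1.22411829e+00, -2.88063047e-01]), 'qd': array([ 0.00052093,  0.00054892, -0.0004602 ,  0.00081351, -0.00073058,
       -0.00193007]), 'joint_efforts': array([ 9.17815873e-05, -5.82286763e+01,  2.93282175e+01,  7.00151056e+00,
        1.27807155e-02, -2.75581738e-05]), 'eef_pos': array([ 0.18376523, -0.64947202,  0.29219773]), 'ee_rot': array([-3.14155785e+00,  1.77095053e-05, -2.86579234e+00]), 'force': array([0.51748241, 0.34890643, 0.181869  ]), 'moment': array([-0.04428689, -0.0178134 , -0.02301786]), 'gripper_force': 0.0, 'width': 0.08747308975183388}
```

View pics/b.png

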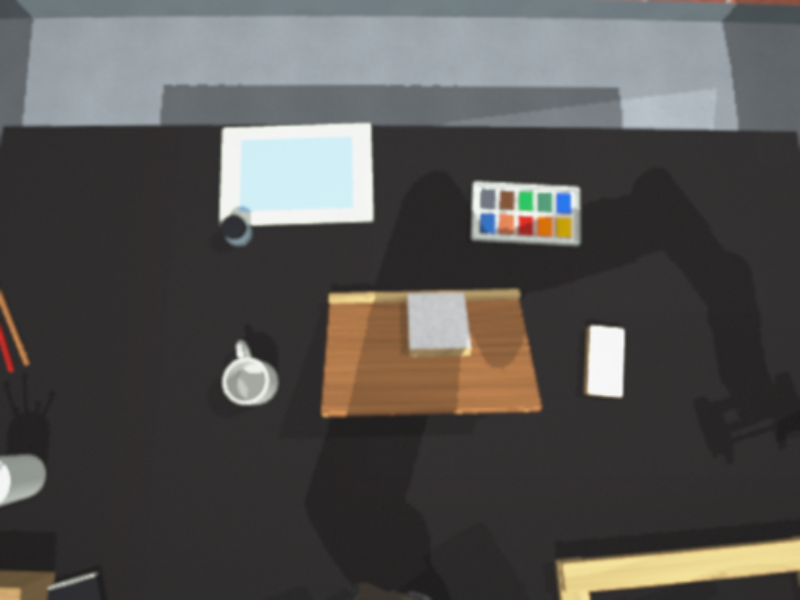

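View pics/a.png

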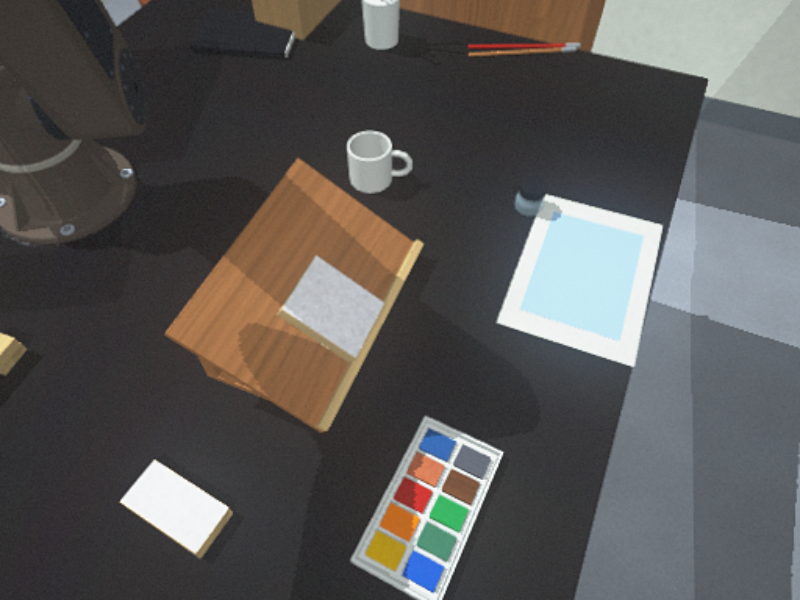

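Top view: the narrow panel lies right of the board at pixel (605,361), almost aligned with it. The big panel is at (438,323) against the ledge at the top of the picture, and the mug is at (248,380). The tool only shifts and twists, so the panel has to tilt by pivoting in a light grip. First I need yaws and edges.

```bash
cat > h.py <<'E'
from station import arm
import cv2,numpy as np
def ray(c,uv,info=None):
    i=info or arm.camera_info(c); K=np.array(i["K"]);E=np.array(i["extrinsics"])
    d=(np.atleast_2d(uv)-K[:2,2])/[K[0,0],K[1,1]]
    s=d.copy()
    for _ in range(10): s=d/(1+i["k1"]*(s**2).sum(1,keepdims=True))
    return E[:3,3],np.c_[s,np.ones(len(s))]@E[:3,:3].T
def onplane(c,uv,n,p,info=None):
    o,r=ray(c,uv,info); n=np.array(n,float)
    t=((np.array(p)-o)@n)/(r@n); return o+r*t[:,None]
def fitrect(P):
    """P: Nx2 in metres -> centre, sizes, angle of long side"""
    (c,s,a)=cv2.minAreaRect((P*10000).astype(np.float32))
    if s[0]<s[1]: s=s[::-1]; a+=90
    return np.array(c)/1e4,np.array(s)/1e4,(a+90)%180-90
def outline(m):
    m=cv2.morphologyEx(m.astype(np.uint8),cv2.MORPH_OPEN,np.ones((3,3)))
    cs=cv2.findContours(m,cv2.RETR_EXTERNAL,cv2.CHAIN_APPROX_NONE)[0]
    return max(cs,key=cv2.contourArea)[:,0,:].astype(float)
def white(f,m,th):
    m=cv2.dilate(m.astype(np.uint8),np.ones((5,5)))>0
    return m&(f.min(2)>th)
E
python3 - <<'E'
from h import *
for c in ("top","scene"):
    f=arm.grab_frame(c)
    m=arm.silhouettes(c,"narrow_panel")[0]["pixels"]
    P=onplane(c,outline(white(f,m,150)),[0,0,1],[0,0,.022])
    print(c,"narrow",fitrect(P[:,:2]))
    m=arm.silhouettes(c,"big_panel")[0]["pixels"]
    w=white(f,m,100); 
    # slope plane offset 22mm: local coords u (up slope,-x), v=y
    s,co=.5,np.cos(np.pi/6); n=np.array([s,0,co]); p0=np.array([.614,0,.03])+.022*n
    P=onplane(c,outline(w),n,p0)
    L=np.c_[-(P-p0)@np.array([co,0,-s]),P[:,1]]
    print(c,"big (up,y)",fitrect(L),w.sum(),m.sum(),L.min(0),L.max(0))
    b=arm.silhouettes(c,"board"); 
    P=onplane(c,outline(b[0]["pixels"]),n,[.614,0,.03]); L=np.c_[-(P-[.614,0,.03])@np.array([co,0,-s]),P[:,1]]
    print("board",fitrect(L))
E
```

```text
top narrow (array([ 0.50931528, -0.36986394]), array([0.12357412, 0.06352228]), -5.760231018066406)
top big (up,y) (array([ 0.06515557, -0.06716282]), array([0.13771906, 0.10502802]), -0.4364776611328125) 1508 1478 [-0.00406214 -0.11991298] [ 0.13373057 -0.01437463]
board (array([ 0.10020693, -0.05069692]), array([0.34662698, 0.25571243]), 88.13125610351562)
scene narrow (array([ 0.50920278, -0.36993105]), array([0.11999111, 0.05985511]), -5.664665222167969)
scene big (up,y) (array([ 0.05682424, -0.06788541]), array([0.1285703 , 0.10339066]), -1.3233413696289062) 2533 2600 [-0.00811277 -0.12018429] [ 0.12208888 -0.0151151 ]
board (array([ 0.10140244, -0.05419279]), array([0.36242603, 0.24025615]), 88.27801513671875)
```

>>> {"name": "move_arm", "arguments": {"increments": [{"twist":0.125},{"twist":0.125},{"twist":0.125},{"dx":-0.0246,"dy":0.0258},{"dx":-0.0246,"dy":0.0258},{"dx":-0.0246,"dy":0.0258},{"dx":-0.0246,"dy":0.0258},{"dx":-0.0246,"dy":0.0258},{"dx":-0.0246,"dy":0.0258},{"dx":-0.0246,"dy":0.0258},{"dx":-0.0246,"dy":0.0258},{"dx":-0.0246,"dy":0.0258}]}}

```text
$.increments[0]: bad value
```

>>> {"name": "move_arm", "arguments": {"increments": [{"dx":-0.0246,"dy":0.0258},{"dx":-0.0246,"dy":0.0258},{"dx":-0.0246,"dy":0.0258},{"dz":0.02},{"dz":0.02},{},{}]}}

```text
$.increments[0]: bad value
```

```bash
cat >> h.py <<'E'
def totool(d,yaw):
    return d[0]*np.cos(yaw)+d[1]*np.sin(yaw), d[0]*np.sin(yaw)-d[1]*np.cos(yaw)
E
python3 - <<'E'
from h import *
s=arm.get_state(); print(s["t"],s["eef_pos"],s["ee_rot"],s["force"])
i=arm.camera_info("wrist"); f=arm.grab_frame("wrist"); cv2.imwrite("pics/w1.png",f)
m=arm.silhouettes("wrist","narrow_panel")
print(len(m),m[0]["score"] if m else 0)
P=onplane("wrist",outline(white(f,m[0]["pixels"],150)),[0,0,1],[0,0,.022],i)
c,sz,a=fitrect(P[:,:2]); print(c,sz,a,totool(c-s["eef_pos"][:2],s["ee_rot"][2]), np.rad2deg(s["ee_rot"][2]))
E
```

```text
1.2 [ 0.18378249 -0.64946255  0.29217448] [-3.14157742e+00  2.51505554e-05 -2.86580051e+00] [ 0.29354486 -0.50009285 -0.04255437]
0 0Traceback (most recent call last):
  File "<stdin>", line 6, in <module>
IndexError: list index out of range
```

View pics/w1.png

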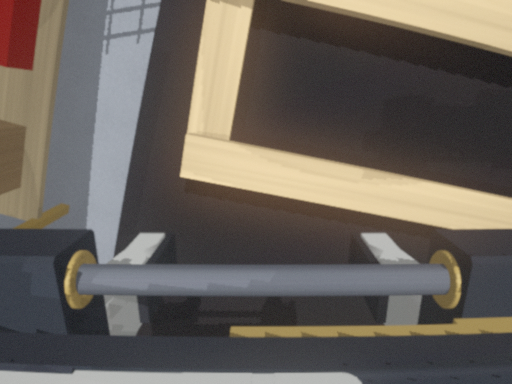

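The picture was taken before any move: it shows only the fingers (near pixels 135 and 385, row 280) and a wooden frame. The rows seem to need every field.

>>> {"name": "move_arm", "arguments": {"increments": [{"jaw":1,"dx":0,"dy":0,"dz":0,"twist":0.125},{"jaw":1,"dx":0,"dy":0,"dz":0,"twist":0.125},{"jaw":1,"dx":0,"dy":0,"dz":0,"twist":0.125},{"jaw":1,"dx":-0.0246,"dy":0.0258,"dz":0,"twist":0},{"jaw":1,"dx":-0.0246,"dy":0.0258,"dz":0,"twist":0},{"jaw":1,"dx":-0.0246,"dy":0.0258,"dz":0,"twist":0},{"jaw":1,"dx":-0.0246,"dy":0.0258,"dz":0,"twist":0},{"jaw":1,"dx":-0.0246,"dy":0.0258,"dz":0,"twist":0},{"jaw":1,"dx":-0.0246,"dy":0.0258,"dz":0,"twist":0}]}}

```text
t: 2.05
eef_pos: [0.347, -0.5088, 0.2923]
ee_rot: [-3.141, 0.0, 3.042]
force: [0.8, -1.3, 0.1]
width: 0.0878
gripper_force: 0.0
```

>>> {"name": "move_arm", "arguments": {"increments": [{"jaw":1,"dx":-0.0246,"dy":0.0258,"dz":0,"twist":0},{"jaw":1,"dx":-0.0246,"dy":0.0258,"dz":0,"twist":0},{"jaw":1,"dx":-0.0246,"dy":0.0258,"dz":0,"twist":0},{"jaw":1,"dx":-0.0246,"dy":0.0258,"dz":0,"twist":0},{"jaw":1,"dx":-0.0246,"dy":0.0258,"dz":0,"twist":0},{"jaw":1,"dx":-0.0246,"dy":0.0258,"dz":0,"twist":0},{"jaw":1,"dx":0,"dy":0,"dz":0.02,"twist":0},{"jaw":1,"dx":0,"dy":0,"dz":0.02,"twist":0},{"jaw":1,"dx":0,"dy":0,"dz":0,"twist":0}]}}

```text
t: 2.8
eef_pos: [0.5072, -0.3689, 0.2481]
ee_rot: [3.139, -0.005, 3.043]
force: [-0.7, 1.2, -1.6]
width: 0.0877
gripper_force: 0.0
```

```bash
cat > nw.py <<'E'
from h import *
s=arm.get_state(); print(s["t"],s["eef_pos"],s["ee_rot"],s["force"])
i=arm.camera_info("wrist"); f=arm.grab_frame("wrist"); cv2.imwrite("pics/w2.png",f)
m=arm.silhouettes("wrist","narrow_panel")
print(len(m),m[0]["score"] if m else 0)
P=onplane("wrist",outline(white(f,m[0]["pixels"],150)),[0,0,1],[0,0,.022],i)
c,sz,a=fitrect(P[:,:2]); print(c,sz,a,totool(c-s["eef_pos"][:2],s["ee_rot"][2]), np.rad2deg(s["ee_rot"][2]))
E
python3 nw.py
```

```text
2.8 [ 0.50724077 -0.36891562  0.248147  ] [ 3.1388851  -0.00538496  3.04314799] [-0.72653525  1.24228988 -1.5664305 ]
1 0.97
[ 0.51052427 -0.36966228] [0.12074243 0.06210742] -5.650367736816406 (np.float64(-0.003340981521665937), np.float64(-0.00042032209918983586)) 174.35953606287714
```

View pics/w2.png

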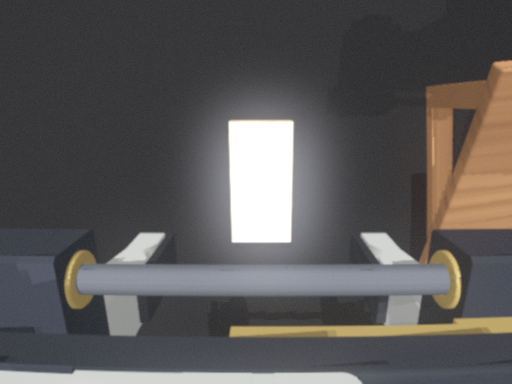

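The wrist view shows the panel upright at columns 229–293, rows 120–242, centred between the fingers. I'll descend now.

>>> {"name": "move_arm", "arguments": {"increments": [{"jaw":1,"dx":-0.003,"dy":0,"dz":0.03,"twist":0},{"jaw":1,"dx":0,"dy":0,"dz":0.03,"twist":0},{"jaw":1,"dx":0,"dy":0,"dz":0.03,"twist":0},{"jaw":1,"dx":0,"dy":0,"dz":0.03,"twist":0},{"jaw":1,"dx":0,"dy":0,"dz":0.02,"twist":0},{"jaw":1,"dx":0,"dy":0,"dz":0.01,"twist":0},{"jaw":1,"dx":0,"dy":0,"dz":0,"twist":0},{"jaw":1,"dx":0,"dy":0,"dz":0,"twist":0},{"jaw":1,"dx":0,"dy":0,"dz":0,"twist":0}]}}

```text
t: 3.65
eef_pos: [0.5123, -0.3717, 0.1043]
ee_rot: [-3.14, 0.003, 3.043]
force: [-0.2, -0.3, 0.3]
width: 0.0876
gripper_force: 0.0
```

>>> {"name": "move_arm", "arguments": {"increments": [{"jaw":1,"dx":0.002,"dy":0.002,"dz":0.02,"twist":0},{"jaw":1,"dx":0,"dy":0,"dz":0.013,"twist":0},{"jaw":1,"dx":0,"dy":0,"dz":0,"twist":0},{"jaw":0.5,"dx":0,"dy":0,"dz":0,"twist":0},{"jaw":0.2,"dx":0,"dy":0,"dz":0,"twist":0},{"jaw":-0.1,"dx":0,"dy":0,"dz":0,"twist":0},{"jaw":-0.1,"dx":0,"dy":0,"dz":0,"twist":0},{"jaw":-0.1,"dx":0,"dy":0,"dz":0,"twist":0},{"jaw":-0.1,"dx":0,"dy":0,"dz":0,"twist":0}], "force": 12}}

```text
t: 4.4
eef_pos: [0.5099, -0.369, 0.0701]
ee_rot: [-3.141, 0.001, 3.043]
force: [-1.8, 0.6, 5.6]
width: 0.0598
gripper_force: 12.0
```

>>> {"name": "move_arm", "arguments": {"increments": [{"jaw":-0.1,"dx":0,"dy":0,"dz":-0.01,"twist":0},{"jaw":-0.1,"dx":0,"dy":0,"dz":-0.03,"twist":0},{"jaw":-0.1,"dx":0,"dy":0,"dz":-0.03,"twist":0},{"jaw":-0.1,"dx":0,"dy":0,"dz":-0.03,"twist":0},{"jaw":-0.1,"dx":0,"dy":0,"dz":-0.03,"twist":0},{"jaw":-0.1,"dx":0,"dy":0,"dz":-0.03,"twist":0},{"jaw":-0.1,"dx":0,"dy":0,"dz":-0.03,"twist":0},{"jaw":-0.1,"dx":0,"dy":0,"dz":-0.02,"twist":0},{"jaw":-0.1,"dx":0,"dy":0,"dz":0,"twist":-0.065},{"jaw":-0.1,"dx":0,"dy":0,"dz":0,"twist":-0.065},{"jaw":-0.1,"dx":0,"dy":0,"dz":0,"twist":0}]}}

```text
t: 5.32
eef_pos: [0.5091, -0.3685, 0.2801]
ee_rot: [3.142, 0.001, -3.108]
force: [0.5, -0.6, -1.4]
width: 0.0599
gripper_force: 12.0
```

>>> {"name": "move_arm", "arguments": {"increments": [{"jaw":-0.1,"dx":-0.006,"dy":0.02,"dz":0,"twist":0},{"jaw":-0.1,"dx":-0.006,"dy":0.04,"dz":0,"twist":0},{"jaw":-0.1,"dx":-0.006,"dy":0.04,"dz":0,"twist":0},{"jaw":-0.1,"dx":-0.006,"dy":0.04,"dz":0,"twist":0},{"jaw":-0.1,"dx":-0.006,"dy":0.04,"dz":0,"twist":0},{"jaw":-0.1,"dx":-0.006,"dy":0.04,"dz":0,"twist":0},{"jaw":-0.1,"dx":-0.006,"dy":0.04,"dz":0,"twist":0},{"jaw":-0.1,"dx":-0.006,"dy":0.04,"dz":0,"twist":0},{"jaw":-0.1,"dx":-0.006,"dy":0.04,"dz":0,"twist":0},{"jaw":-0.1,"dx":-0.006,"dy":0.04,"dz":0,"twist":0},{"jaw":-0.1,"dx":0,"dy":0.04,"dz":0,"twist":0},{"jaw":-0.1,"dx":0,"dy":0,"dz":0,"twist":0}]}}

```text
t: 6.32
eef_pos: [0.5564, 0.0585, 0.279]
ee_rot: [3.141, 0.0, -3.109]
force: [0.2, -1.5, -0.7]
width: 0.0598
gripper_force: 12.0
```

```bash
python3 - <<'E'
from h import *
s=arm.get_state(); print(s["t"],s["eef_pos"],s["ee_rot"],s["force"],s["width"],s["gripper_force"])
for c in ("wrist","top","scene"):
    f=arm.grab_frame(c)
    if c!="top": cv2.imwrite(f"pics/c_{c}.png",f)
    for n in ("ledge_mid","big_panel","narrow_panel"):
        r=arm.pinpoint(c,n)[:1]
        print(c,n,[(np.round(d["position"],4).tolist(),round(d["score"],2)) for d in r])
E
```

```text
6.3167 [0.55637552 0.05845176 0.27901559] [ 3.14074041e+00  4.14411771e-06 -3.10879428e+00] [ 0.20755762 -1.46254989 -0.70710703] 0.0598318021551076 12.000493258237839
wrist ledge_mid []
wrist big_panel [([0.5647, -0.067, 0.058], 0.66)]
wrist narrow_panel [([0.5585, 0.0603, 0.2074], 0.71)]
top ledge_mid []
top big_panel [([0.5658, -0.0653, 0.0611], 0.7)]
top narrow_panel [([0.5578, 0.0548, 0.2087], 0.66)]
scene ledge_mid [([0.6109, -0.0463, 0.0303], 0.63)]
scene big_panel [([0.5647, -0.0657, 0.0601], 0.92)]
scene narrow_panel [([0.5578, 0.0495, 0.2064], 0.96)]
```

View pics/c_wrist.png

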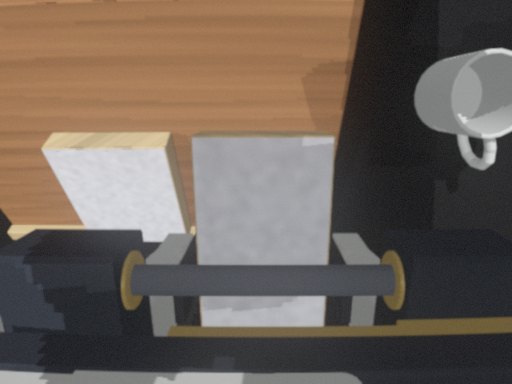

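The wrist view shows the held panel level at columns 195–333. The big panel is to its left, its top-face corners at about (47,149) and (168,150), and its near long edge runs down to (188,235). Next I'll work out yaw and edges.

```bash
python3 - <<'E'
from h import *
i=arm.camera_info("wrist")
P=onplane("wrist",[[47,149],[168.5,150]],[0,0,1],[0,0,.109],i); print("big top edge",P, np.rad2deg(np.arctan2(P[1,1]-P[0,1],P[1,0]-P[0,0])))
n=[.5,0,.866]; p=np.array([.614,0,.03])+.022*np.array(n)
Q=onplane("wrist",[[168.5,150],[187,228]],n,p,i); print("big left edge",Q)
N=onplane("wrist",[[194,137],[333,137.5],[325,325],[202,325]],[0,0,1],[0,0,i["extrinsics"][2][3]*0+.279-.0592],i); print("held",N)
# board far/near edges in top picture: ledge outline, fit lines
f=cv2.imread("pics/top0.png"); m=arm.silhouettes("top","board")
for c in ("scene","top"):
    f=arm.grab_frame(c); m=arm.silhouettes(c,"board")[0]["pixels"].astype(np.uint8)
    o=outline(m); h=cv2.approxPolyDP(cv2.convexHull(o.astype(np.float32)),6,True)[:,0]
    print(c,[(np.round(onplane(c,[v],n,[.614,0,.03])[0],4).tolist(),v.tolist()) for v in h])
E
```

```text
big top edge [[ 0.52421942 -0.11908061  0.109     ]
 [ 0.52276389 -0.02144351  0.109     ]] 90.85407711324116
big left edge [[ 0.52290915 -0.02171798  0.10799591]
 [ 0.60607697 -0.01987244  0.05997754]]
held [[0.50061347 0.0205149  0.2198    ]
 [0.49894848 0.0824482  0.2198    ]
 [0.59635301 0.08686892 0.2198    ]
 [0.5983214  0.0221845  0.2198    ]]
scene [([0.4201, 0.0841, 0.142], [184.0, 109.0]), ([0.6195, 0.1259, 0.0268], [269.0, 156.0]), ([0.6279, -0.2132, 0.022], [207.0, 275.0]), ([0.4926, -0.2357, 0.1001], [135.0, 241.0]), ([0.4313, -0.2234, 0.1355], [107.0, 215.0])]
top [([0.6353, -0.2172, 0.0177], [331.0, 186.0]), ([0.4235, -0.2186, 0.14], [345.0, 262.0]), ([0.4168, 0.1126, 0.1438], [207.0, 264.0]), ([0.5493, 0.108, 0.0673], [214.0, 213.0]), ([0.6345, -0.123, 0.0182], [298.0, 186.0])]
```

View pics/c_scene.png

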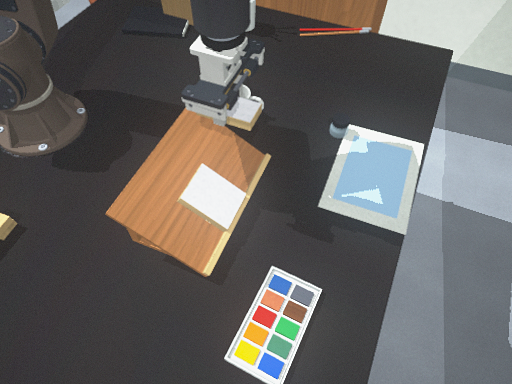

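>>> {"name": "move_arm", "arguments": {"increments": [{"jaw":-0.1,"dx":0,"dy":-0.008,"dz":0.02,"twist":0.011},{"jaw":-0.1,"dx":0,"dy":0,"dz":0.03,"twist":0},{"jaw":-0.1,"dx":0,"dy":0,"dz":0.03,"twist":0},{"jaw":-0.1,"dx":0,"dy":0,"dz":0.01,"twist":0},{"jaw":-0.1,"dx":0,"dy":0,"dz":0,"twist":0},{"jaw":-0.1,"dx":0,"dy":0,"dz":0,"twist":0},{"jaw":-0.1,"dx":0,"dy":0,"dz":0,"twist":0},{"jaw":-0.1,"dx":0,"dy":0,"dz":0,"twist":0}]}}

```text
t: 7.83
eef_pos: [0.5577, 0.0453, 0.191]
ee_rot: [3.141, 0.003, -3.121]
force: [0.3, -0.0, -2.5]
width: 0.0594
gripper_force: 12.0
```

>>> {"name": "move_arm", "arguments": {"increments": [{"jaw":-0.1,"dx":0,"dy":0,"dz":0.008,"twist":0},{"jaw":-0.1,"dx":0,"dy":0,"dz":0.008,"twist":0},{"jaw":-0.1,"dx":0,"dy":0,"dz":0.005,"twist":0},{"jaw":-0.1,"dx":0,"dy":0,"dz":0,"twist":0},{"jaw":-0.1,"dx":0,"dy":0,"dz":0,"twist":0},{"jaw":-0.1,"dx":0,"dy":0,"dz":0,"twist":0}], "force": 5}}

```text
t: 8.33
eef_pos: [0.5567, 0.0449, 0.1681]
ee_rot: [-3.141, -0.0, -3.122]
force: [0.3, -0.2, -1.3]
width: 0.0599
gripper_force: 5.0
```

>>> {"name": "move_arm", "arguments": {"increments": [{"jaw":-0.1,"dx":0,"dy":0,"dz":0.0015,"twist":0},{"jaw":-0.1,"dx":0,"dy":0,"dz":0.0015,"twist":0},{"jaw":-0.1,"dx":0,"dy":0,"dz":0.0015,"twist":0},{"jaw":-0.1,"dx":0,"dy":0,"dz":0.0015,"twist":0},{"jaw":-0.1,"dx":0,"dy":0,"dz":0.0015,"twist":0},{"jaw":-0.1,"dx":0,"dy":0,"dz":0.0015,"twist":0},{"jaw":-0.1,"dx":0,"dy":0,"dz":0.0015,"twist":0},{"jaw":-0.1,"dx":0,"dy":0,"dz":0.0015,"twist":0},{"jaw":-0.1,"dx":0,"dy":0,"dz":0.0015,"twist":0},{"jaw":-0.1,"dx":0,"dy":0,"dz":0.0015,"twist":0},{"jaw":-0.1,"dx":0,"dy":0,"dz":0,"twist":0},{"jaw":-0.1,"dx":0,"dy":0,"dz":0,"twist":0}]}}

```text
t: 9.33
eef_pos: [0.5563, 0.0448, 0.1529]
ee_rot: [-3.141, -0.001, -3.122]
force: [0.4, 0.3, -1.4]
width: 0.0599
gripper_force: 5.0
```

```bash
python3 - <<'E'
from h import *
s=arm.get_state(); print(s["t"],s["eef_pos"],s["force"],s["moment"])
f=arm.grab_frame("scene"); a=cv2.resize(f[60:240,80:320],None,fx=3,fy=3)
w=arm.grab_frame("wrist"); cv2.imwrite("pics/d.png",cv2.resize(np.vstack([cv2.resize(a,(512,384)),w]),(400,600)))
E
```

```text
9.3333 [0.55633741 0.04480143 0.1528769 ] [ 0.42021685  0.26521152 -1.37488785] [-0.03671794 -0.08024773  0.01440962]
```

View pics/d.png

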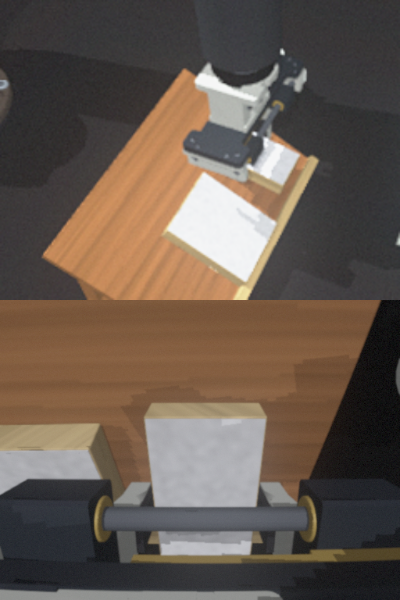

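The panel is pivoting as planned: its upper end face now shows at about (205,411). I'll keep lowering it slowly.

>>> {"name": "move_arm", "arguments": {"increments": [{"jaw":-0.1,"dx":0,"dy":0,"dz":0.0015,"twist":0},{"jaw":-0.1,"dx":0,"dy":0,"dz":0.0015,"twist":0},{"jaw":-0.1,"dx":0,"dy":0,"dz":0.0015,"twist":0},{"jaw":-0.1,"dx":0,"dy":0,"dz":0.0015,"twist":0},{"jaw":-0.1,"dx":0,"dy":0,"dz":0.0015,"twist":0},{"jaw":-0.1,"dx":0,"dy":0,"dz":0.0015,"twist":0},{"jaw":-0.1,"dx":0,"dy":0,"dz":0.0015,"twist":0},{"jaw":-0.1,"dx":0,"dy":0,"dz":0.0015,"twist":0},{"jaw":-0.1,"dx":0,"dy":0,"dz":0.0015,"twist":0},{"jaw":-0.1,"dx":0,"dy":0,"dz":0.0015,"twist":0},{"jaw":-0.1,"dx":0,"dy":0,"dz":0,"twist":0},{"jaw":-0.1,"dx":0,"dy":0,"dz":0,"twist":0}]}}

```text
t: 10.43
eef_pos: [0.5566, 0.0449, 0.138]
ee_rot: [-3.142, -0.0, -3.122]
force: [0.2, 0.3, -1.3]
width: 0.0596
gripper_force: 5.0
```

>>> {"name": "move_arm", "arguments": {"increments": [{"jaw":-0.1,"dx":0,"dy":0,"dz":0.001,"twist":0},{"jaw":-0.1,"dx":0,"dy":0,"dz":0.001,"twist":0},{"jaw":-0.1,"dx":0,"dy":0,"dz":0.001,"twist":0},{"jaw":-0.1,"dx":0,"dy":0,"dz":0,"twist":0},{"jaw":-0.1,"dx":0,"dy":0,"dz":0,"twist":0}]}}

```text
t: 10.85
eef_pos: [0.5566, 0.0449, 0.1351]
ee_rot: [-3.142, -0.0, -3.122]
force: [0.5, -0.1, -1.0]
width: 0.0601
gripper_force: 5.0
```

>>> {"name": "move_arm", "arguments": {"increments": [{"jaw":-0.1,"dx":0,"dy":0,"dz":0.001,"twist":0},{"jaw":-0.1,"dx":0,"dy":0,"dz":0.001,"twist":0},{"jaw":-0.1,"dx":0,"dy":0,"dz":0,"twist":0},{"jaw":-0.1,"dx":0,"dy":0,"dz":0,"twist":0}]}}

```text
t: 11.18
eef_pos: [0.5576, 0.0451, 0.1338]
ee_rot: [3.141, 0.002, -3.121]
force: [1.8, -1.0, 3.6]
width: 0.0599
gripper_force: 5.0
```

```bash
python3 - <<'E'
from h import *
s=arm.get_state(); print(s["t"],s["eef_pos"],s["force"],s["moment"])
i=arm.camera_info("wrist");w=arm.grab_frame("wrist"); cv2.imwrite("pics/e0.png",w); cv2.imwrite("pics/e.png",cv2.resize(w,(800,600)))
f=arm.grab_frame("scene"); cv2.imwrite("pics/e_s.png",f)
E
```

```text
11.1833 [0.5575676  0.04506443 0.13382398] [ 1.77580446 -0.95388194  3.64812554] [-0.36562154 -0.74281868  0.0147107 ]
```

View pics/e.png

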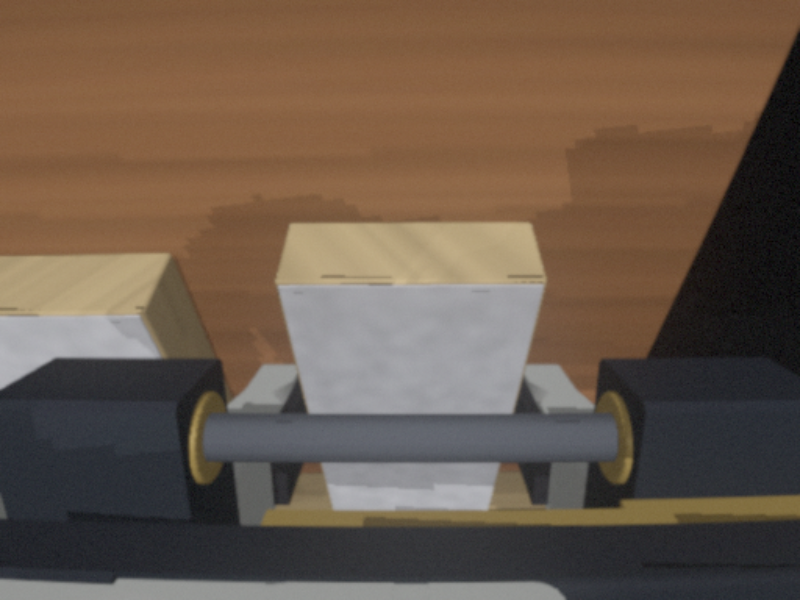

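The panel is now flush: its end face looks just like the neighbour's and the contact force has risen. Its upper edge (row 283) is upslope of the big panel's (row 316), so I'll measure how far to slide it down.

```bash
cat >> h.py <<'E'
B=np.deg2rad(1.2); up=np.array([-np.cos(B)*.866,-np.sin(B)*.866,.5]); ly=np.array([np.sin(B)*-1,np.cos(B),0]); nn=np.cross(ly,up)*1.0
nn=nn if nn[2]>0 else -nn
L0=np.array([.6125,-.048,.03])
def uv(c,pix,h=.022,info=None):
    P=onplane(c,pix,nn,L0+h*nn,info)-L0; return np.round(np.c_[P@up,P@ly]*1000,1)
E
python3 - <<'E'
from h import *
s=512/800
print("narrow top corners, big corner",uv("wrist",np.array([[278,283],[544,283],[142,316],[0,316]])*s))
print("narrow long edges", uv("wrist",np.array([[278,283],[302,410],[544,283],[524,410],[142,316],[158,357]])*s))
E
```

```text
narrow top corners, big corner [[126.2  65.4]
 [126.2 124.4]
 [115.5  30.6]
 [115.4  -5.6]]
narrow long edges [[126.2  65.4]
 [ 75.8  63.3]
 [126.2 124.4]
 [ 75.8 127.8]
 [115.5  30.6]
 [100.   29.1]]
```

>>> {"name": "move_arm", "arguments": {"increments": [{"jaw":-0.1,"dx":0,"dy":0,"dz":-0.0005,"twist":0},{"jaw":-0.1,"dx":-0.0009,"dy":0,"dz":0.0005,"twist":0},{"jaw":-0.1,"dx":-0.0009,"dy":0,"dz":0.0005,"twist":0},{"jaw":-0.1,"dx":-0.0009,"dy":0,"dz":0.0005,"twist":0},{"jaw":-0.1,"dx":-0.0009,"dy":0,"dz":0.0005,"twist":0},{"jaw":-0.1,"dx":-0.0009,"dy":0,"dz":0.0005,"twist":0},{"jaw":-0.1,"dx":-0.0009,"dy":0,"dz":0.0005,"twist":0},{"jaw":-0.1,"dx":-0.0009,"dy":0,"dz":0.0005,"twist":0},{"jaw":-0.1,"dx":-0.0009,"dy":0,"dz":0.0005,"twist":0},{"jaw":-0.1,"dx":-0.0009,"dy":0,"dz":0.0005,"twist":0},{"jaw":-0.1,"dx":0,"dy":0,"dz":0,"twist":0},{"jaw":-0.1,"dx":0,"dy":0,"dz":0,"twist":0}]}}

```text
t: 12.28
eef_pos: [0.565, 0.0452, 0.1295]
ee_rot: [3.141, 0.0, -3.122]
force: [1.1, 0.1, 4.5]
width: 0.0599
gripper_force: 5.0
```

>>> {"name": "move_arm", "arguments": {"increments": [{"jaw":-0.1,"dx":-0.0009,"dy":0,"dz":0.0005,"twist":0},{"jaw":-0.1,"dx":0,"dy":0,"dz":0,"twist":0},{"jaw":-0.1,"dx":0,"dy":0,"dz":0,"twist":0}]}}

```text
t: 12.53
eef_pos: [0.5654, 0.0452, 0.1288]
ee_rot: [3.142, -0.0, -3.122]
force: [-0.9, 0.1, 5.1]
width: 0.0599
gripper_force: 5.0
```

>>> {"name": "move_arm", "arguments": {"increments": [{"jaw":-0.1,"dx":-0.0009,"dy":0,"dz":0.0005,"twist":0},{"jaw":-0.1,"dx":0,"dy":0,"dz":0,"twist":0},{"jaw":-0.1,"dx":0,"dy":0,"dz":0,"twist":0}]}}

```text
t: 12.78
eef_pos: [0.5658, 0.0451, 0.1281]
ee_rot: [-3.142, -0.001, -3.122]
force: [-1.4, 0.6, 5.1]
width: 0.0599
gripper_force: 5.0
```

```bash
cat > e.py <<'E'
import sys
from h import *
s=arm.get_state(); print(s["t"],s["eef_pos"],s["force"],s["moment"])
w=arm.grab_frame("wrist"); n=sys.argv[1]; cv2.imwrite(f"pics/{n}.png",w)
g=cv2.cvtColor(w,cv2.COLOR_BGR2LAB).astype(int)
b=cv2.GaussianBlur(w,(1,5),0).astype(int); sat=b[:,:,2]-b[:,:,0]  # wood: red>>blue ; white: ~0
for name,cols in (("narrow",range(200,331,10)),("big",range(10,90,10))):
    out=[]
    for c in cols:
        col=sat[120:240,c]; k=np.where((col[:-4]>25)&(col[4:]<20))[0]
        if len(k): out.append((c,120+int(k[0])+2))
    if out:
        U=uv("wrist",np.array(out,float)); print(name,out[0],out[-1],"u med",np.median(U[:,0]),U[:,0].tolist())
E
python3 e.py f
```

```text
12.7833 [0.5658487  0.04506117 0.12806383] [-1.38968971  0.60147349  5.12375408] [0.19379309 0.47165667 0.03757745]
narrow (200, 179) (330, 178) u med 117.9 [117.9, 117.9, 117.9, 117.5, 117.5, 117.9, 117.9, 117.9, 117.9, 117.9, 117.9, 117.9, 117.9, 118.4]
big (10, 183) (80, 185) u med 116.7 [116.3, 116.8, 116.8, 116.7, 116.7, 116.7, 116.7, 115.2]
```

>>> {"name": "move_arm", "arguments": {"increments": [{"jaw":-0.1,"dx":-0.0009,"dy":0,"dz":0.0003,"twist":0},{"jaw":-0.1,"dx":0,"dy":0,"dz":0,"twist":0},{"jaw":-0.1,"dx":-0.0009,"dy":0,"dz":0.0003,"twist":0},{"jaw":-0.1,"dx":0,"dy":0,"dz":0,"twist":0},{"jaw":-0.1,"dx":0,"dy":0,"dz":0,"twist":0}]}}

```text
t: 13.25
eef_pos: [0.5668, 0.0448, 0.1271]
ee_rot: [-3.141, -0.003, -3.122]
force: [-2.9, 0.5, 5.6]
width: 0.0602
gripper_force: 5.6
```

```bash
python3 e.py g
```

```text
13.25 [0.56681575 0.04481055 0.12714163] [-2.85948875  0.50353176  5.5700963 ] [0.10703895 1.24107483 0.1200081 ]
narrow (200, 178) (330, 177) u med 117.8 [117.4, 117.4, 117.9, 117.4, 117.4, 117.4, 117.4, 117.8, 117.8, 117.8, 117.8, 117.8, 117.8, 117.8]
big (10, 180) (80, 184) u med 116.7 [116.8, 116.8, 116.8, 116.7, 116.7, 116.7, 116.7, 114.7]
```

>>> {"name": "move_arm", "arguments": {"increments": [{"jaw":0.4,"dx":0,"dy":0,"dz":0,"twist":0},{"jaw":0.45,"dx":0,"dy":0,"dz":0,"twist":0},{"jaw":0.5,"dx":0,"dy":0,"dz":0,"twist":0},{"jaw":0.57,"dx":0,"dy":0,"dz":0,"twist":0},{"jaw":0.57,"dx":0,"dy":0,"dz":0,"twist":0},{"jaw":0.57,"dx":0,"dy":0,"dz":0,"twist":0}]}}

```text
t: 13.8
eef_pos: [0.5683, 0.0451, 0.1274]
ee_rot: [-3.142, -0.0, -3.122]
force: [-0.4, -0.2, 0.1]
width: 0.0687
gripper_force: 0.0
```

>>> {"name": "move_arm", "arguments": {"increments": [{"jaw":0.57,"dx":0,"dy":0,"dz":-0.005,"twist":0},{"jaw":0.57,"dx":0,"dy":0,"dz":-0.01,"twist":0},{"jaw":0.57,"dx":0,"dy":0,"dz":-0.03,"twist":0},{"jaw":0.57,"dx":0,"dy":0,"dz":-0.03,"twist":0},{"jaw":0.57,"dx":0,"dy":0,"dz":0,"twist":0},{"jaw":0.57,"dx":0,"dy":0,"dz":0,"twist":0}]}}

```text
t: 14.3
eef_pos: [0.5695, 0.0455, 0.2056]
ee_rot: [3.14, 0.005, -3.122]
force: [-0.2, 0.1, -1.0]
width: 0.0689
gripper_force: 0.0
```

```bash
python3 e.py h1; python3 -c "
from h import *
cv2.imwrite('pics/h.png',cv2.resize(cv2.imread('pics/h1.png'),(800,600)))"
```

```text
14.3 [0.56952038 0.04554151 0.20562152] [-0.24074383  0.05245139 -1.02721737] [-0.01496765  0.06615828 -0.03681613]
narrow (210, 141) (310, 140) u med 119.8 [119.8, 119.8, 119.8, 119.8, 119.8, 119.7, 119.7, 120.4, 120.4, 120.4, 120.4]
big (10, 145) (80, 143) u med 118.65 [118.3, 118.9, 118.8, 118.7, 118.6, 118.6, 118.5, 119.1]
```

View pics/h.png

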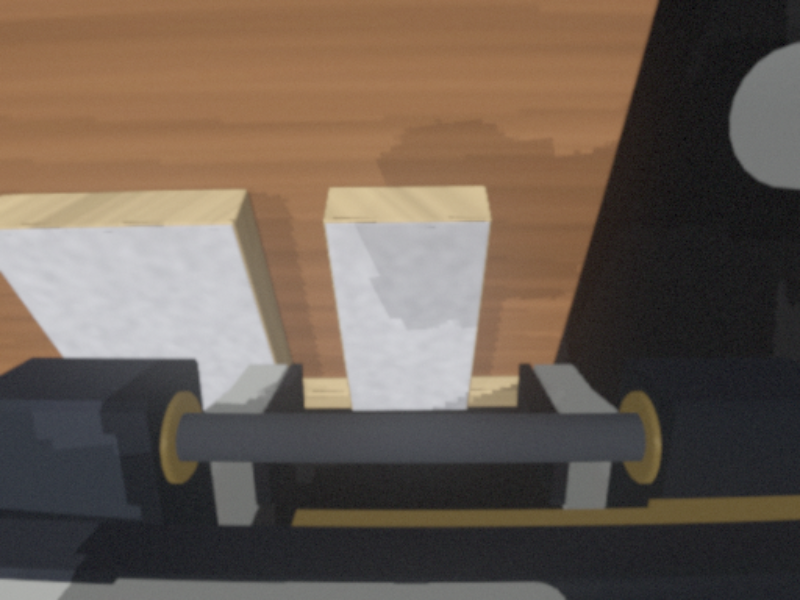

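The panel lies flat against the ledge, upper edge at about row 220, the big panel's at 226, with a gap of about 35 mm between them. I'll move outside it, close the fingers and push.

>>> {"name": "move_arm", "arguments": {"increments": [{"jaw":-1,"dx":0,"dy":0.031,"dz":0,"twist":0},{"jaw":-1,"dx":0,"dy":0.031,"dz":0,"twist":0},{"jaw":-1,"dx":0,"dy":0,"dz":0,"twist":0},{"jaw":-1,"dx":0,"dy":0,"dz":0,"twist":0},{"jaw":-1,"dx":0,"dy":0,"dz":0,"twist":0},{"jaw":-1,"dx":0,"dy":0,"dz":0,"twist":0},{"jaw":-1,"dx":0,"dy":0,"dz":0,"twist":0},{"jaw":-1,"dx":0,"dy":0,"dz":0,"twist":0},{"jaw":-1,"dx":0,"dy":0,"dz":0,"twist":0}], "force": 10}}

```text
t: 15.1
eef_pos: [0.5671, 0.1065, 0.2025]
ee_rot: [-3.142, -0.0, -3.123]
force: [-0.3, 0.2, -0.5]
width: 0.0146
gripper_force: 0.0
```

```bash
python3 e.py i1; python3 -c "
from h import *
cv2.imwrite('pics/i.png',cv2.resize(cv2.imread('pics/i1.png'),(800,600)))"
```

```text
15.1 [0.56713717 0.10653652 0.20251283] [-0.34723833  0.22464701 -0.53016741] [-0.01812747  0.00635468  0.05726744]
narrow (200, 144) (280, 233) u med 43.400000000000006 [118.5, 81.3, 45.6, 41.2, 38.9, 40.0]
big (10, 148) (80, 215) u med 110.85 [117.0, 116.9, 117.5, 117.4, 104.8, 91.1, 76.0, 59.3]
```

View pics/i.png

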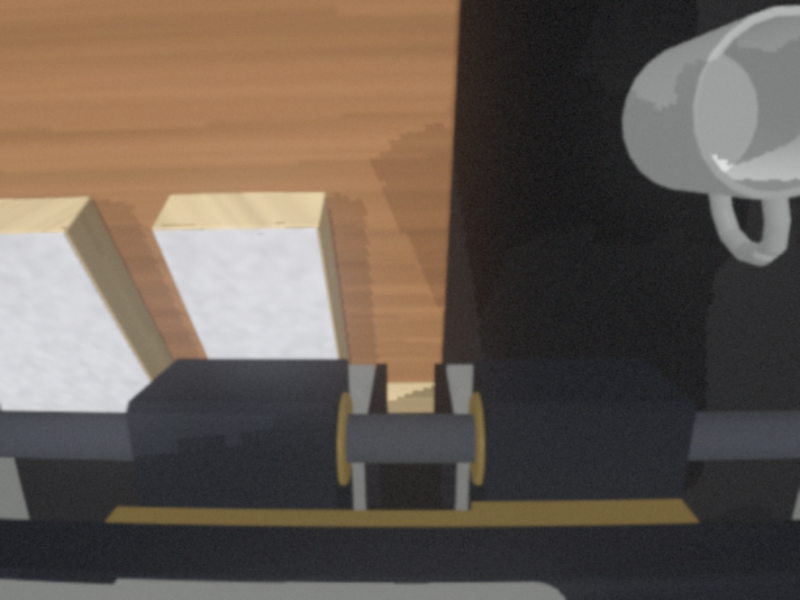

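The view shows the narrow panel's outer edge near columns 325–345, the closing fingers at 350–475 beyond it, and the mug well clear at upper right. I'll descend beside the panel.

>>> {"name": "move_arm", "arguments": {"increments": [{"jaw":-1,"dx":0,"dy":0,"dz":0.025,"twist":0},{"jaw":-1,"dx":0,"dy":0,"dz":0.025,"twist":0},{"jaw":-1,"dx":0,"dy":0,"dz":0.014,"twist":0},{"jaw":-1,"dx":0,"dy":0,"dz":0.007,"twist":0},{"jaw":-1,"dx":0,"dy":0,"dz":0,"twist":0},{"jaw":-1,"dx":0,"dy":0,"dz":0,"twist":0},{"jaw":-1,"dx":0,"dy":0,"dz":0,"twist":0}]}}

```text
t: 15.73
eef_pos: [0.5679, 0.1074, 0.1327]
ee_rot: [3.141, 0.002, -3.122]
force: [0.5, 0.2, 0.2]
width: 0.0003
gripper_force: 0.0
```

```bash
cat > gap.py <<'E'
import sys
from h import *
from scipy.ndimage import gaussian_filter1d
s=arm.get_state(); print(round(s["t"],2),s["eef_pos"].round(4),s["force"].round(2),round(s["width"],4))
w=arm.grab_frame("wrist"); cv2.imwrite(f"pics/{sys.argv[1]}.png",w)
# whiteness mask; per panel, edges on a given row -> (u,v)
sat=cv2.GaussianBlur(w,(3,3),0).astype(int); wh=((sat[:,:,2]-sat[:,:,0])<22)&(sat.min(2)>60)
for r in range(150,232,8):
    x=np.flatnonzero(np.diff(np.r_[0,wh[r,:330].astype(int),0])); runs=[(a,b-1) for a,b in zip(x[::2],x[1::2]) if b-a>25]
    if runs: print(r,runs,[uv("wrist",np.array([[a,r],[b,r]],float)).tolist() for a,b in runs])
E
python3 gap.py j1
```

```text
15.73 [0.5679 0.1074 0.1327] [0.51 0.19 0.17] 0.0003
174 [(np.int64(8), np.int64(166))] [[[114.9, 62.7], [114.5, 122.1]]]
182 [(np.int64(14), np.int64(169))] [[[110.8, 62.9], [110.6, 122.4]]]
190 [(np.int64(19), np.int64(171))] [[[106.6, 62.7], [106.5, 122.4]]]
198 [(np.int64(25), np.int64(173))] [[[102.1, 62.9], [102.1, 122.3]]]
206 [(np.int64(31), np.int64(175))] [[[97.5, 63.1], [97.6, 122.3]]]
214 [(np.int64(36), np.int64(178))] [[[92.6, 62.8], [92.8, 122.6]]]
222 [(np.int64(42), np.int64(180))] [[[87.4, 63.0], [87.8, 122.5]]]
230 [(np.int64(48), np.int64(219))] [[[82.0, 63.1], [82.5, 138.3]]]
```

>>> {"name": "move_arm", "arguments": {"increments": [{"jaw":-1,"dx":0,"dy":-0.003,"dz":0,"twist":0},{"jaw":-1,"dx":0,"dy":-0.003,"dz":0,"twist":0},{"jaw":-1,"dx":0,"dy":-0.003,"dz":0,"twist":0},{"jaw":-1,"dx":0,"dy":-0.003,"dz":0,"twist":0},{"jaw":-1,"dx":0,"dy":-0.003,"dz":0,"twist":0},{"jaw":-1,"dx":0,"dy":-0.003,"dz":0,"twist":0},{"jaw":-1,"dx":0,"dy":-0.003,"dz":0,"twist":0},{"jaw":-1,"dx":0,"dy":-0.003,"dz":0,"twist":0},{"jaw":-1,"dx":0,"dy":0,"dz":0,"twist":0},{"jaw":-1,"dx":0,"dy":0,"dz":0,"twist":0}]}}

```text
t: 16.62
eef_pos: [0.5676, 0.0828, 0.1315]
ee_rot: [-3.141, -0.0, -3.122]
force: [-0.3, 0.4, -0.3]
width: 0.0005
gripper_force: 0.0
```

```bash
python3 gap.py k1
```

```text
16.62 [0.5676 0.0828 0.1315] [-0.34  0.36 -0.26] 0.0005
174 [(np.int64(49), np.int64(211))] [[[116.3, 55.4], [116.0, 114.2]]]
182 [(np.int64(52), np.int64(212))] [[[112.3, 54.8], [112.1, 114.1]]]
190 [(np.int64(57), np.int64(213))] [[[108.2, 54.9], [108.1, 114.1]]]
198 [(np.int64(62), np.int64(214))] [[[103.8, 55.0], [103.8, 114.0]]]
206 [(np.int64(67), np.int64(216))] [[[99.3, 55.1], [99.4, 114.3]]]
214 [(np.int64(71), np.int64(217))] [[[94.5, 54.8], [94.7, 114.3]]]
222 [(np.int64(76), np.int64(218))] [[[89.5, 54.9], [89.8, 114.2]]]
230 [(np.int64(0), np.int64(25)), (np.int64(81), np.int64(246)), (np.int64(291), np.int64(329))] [[[83.8, 17.9], [84.0, 29.6]], [[84.3, 55.0], [84.6, 125.5]], [[84.6, 144.3], [84.5, 160.3]]]
```

The push is working: the panel slid 8 mm and stayed parallel. The remaining gap is about 25 mm.

>>> {"name": "move_arm", "arguments": {"increments": [{"jaw":-1,"dx":0,"dy":-0.002,"dz":0,"twist":0},{"jaw":-1,"dx":0,"dy":-0.002,"dz":0,"twist":0},{"jaw":-1,"dx":0,"dy":-0.002,"dz":0,"twist":0},{"jaw":-1,"dx":0,"dy":-0.002,"dz":0,"twist":0},{"jaw":-1,"dx":0,"dy":-0.002,"dz":0,"twist":0},{"jaw":-1,"dx":0,"dy":-0.002,"dz":0,"twist":0},{"jaw":-1,"dx":0,"dy":-0.002,"dz":0,"twist":0},{"jaw":-1,"dx":0,"dy":-0.002,"dz":0,"twist":0},{"jaw":-1,"dx":0,"dy":-0.002,"dz":0,"twist":0},{"jaw":-1,"dx":0,"dy":-0.002,"dz":0,"twist":0},{"jaw":-1,"dx":0,"dy":0,"dz":0,"twist":0},{"jaw":-1,"dx":0,"dy":0,"dz":0,"twist":0}]}}

```text
t: 17.67
eef_pos: [0.568, 0.0629, 0.1316]
ee_rot: [-3.141, -0.0, -3.122]
force: [-0.2, -0.2, 0.9]
width: 0.0004
gripper_force: 0.0
```

```bash
python3 gap.py l1
```

```text
17.67 [0.568  0.0629 0.1316] [-0.25 -0.18  0.92] 0.0004
174 [(np.int64(48), np.int64(210))] [[[116.2, 35.0], [115.9, 93.8]]]
182 [(np.int64(0), np.int64(39)), (np.int64(51), np.int64(211))] [[[112.4, 14.2], [112.3, 29.7]], [[112.2, 34.3], [112.1, 93.8]]]
190 [(np.int64(0), np.int64(44)), (np.int64(55), np.int64(213))] [[[108.2, 11.9], [108.1, 29.7]], [[108.1, 34.1], [108.0, 94.1]]]
198 [(np.int64(0), np.int64(49)), (np.int64(60), np.int64(214))] [[[103.8, 9.3], [103.8, 29.7]], [[103.8, 34.1], [103.8, 94.0]]]
206 [(np.int64(0), np.int64(54)), (np.int64(65), np.int64(215))] [[[99.1, 6.7], [99.2, 29.7]], [[99.2, 34.2], [99.3, 94.0]]]
214 [(np.int64(0), np.int64(59)), (np.int64(70), np.int64(217))] [[[94.3, 3.9], [94.4, 29.7]], [[94.5, 34.3], [94.6, 94.3]]]
222 [(np.int64(0), np.int64(65)), (np.int64(75), np.int64(218))] [[[89.2, 0.9], [89.4, 30.1]], [[89.4, 34.4], [89.7, 94.2]]]
230 [(np.int64(0), np.int64(70)), (np.int64(80), np.int64(245))] [[[83.7, -2.2], [84.1, 30.0]], [[84.2, 34.5], [84.5, 105.0]]]
```

>>> {"name": "move_arm", "arguments": {"increments": [{"jaw":-1,"dx":0,"dy":-0.001,"dz":0,"twist":0},{"jaw":-1,"dx":0,"dy":-0.001,"dz":0,"twist":0},{"jaw":-1,"dx":0,"dy":-0.001,"dz":0,"twist":0},{"jaw":-1,"dx":0,"dy":0,"dz":0,"twist":0},{"jaw":-1,"dx":0,"dy":0,"dz":0,"twist":0},{"jaw":-1,"dx":0,"dy":0,"dz":0,"twist":0}]}}

```text
t: 18.22
eef_pos: [0.5681, 0.0601, 0.1316]
ee_rot: [-3.142, -0.0, -3.122]
force: [-1.7, -0.1, 0.4]
width: 0.0004
gripper_force: 0.1
```

```bash
cat > gap2.py <<'E'
import sys
from h import *
s=arm.get_state(); print(round(s["t"],2),s["eef_pos"].round(4),s["force"].round(2))
ws=[arm.grab_frame("wrist") for _ in range(3)]; cv2.imwrite(f"pics/{sys.argv[1]}.png",ws[0])
w=np.mean(ws,0)
d=w[:,:,2]-w[:,:,0]; br=w.mean(2)
for r in (182,190,198,206,214,222,228):
    g=d[r-1:r+2,20:110].mean(0); e=np.maximum(g-np.median(d[r,120:200]),0)
    k=20+int(e.argmax()); print(r,"peak col",k,round(e.max(),1),"integral/px",round(e.sum()/60,1),"mm/px",round(float(uv("wrist",[[k+1,r]])[0,1]-uv("wrist",[[k-9,r]])[0,1])/10,2),"v",uv("wrist",[[float(k),r]])[0,1], g[max(k-26,0):k-14].round().astype(int).tolist())
E
python3 gap.py m0; python3 gap2.py m1; python3 -c "
from h import *
a=cv2.imread('pics/m1.png')[150:240,0:240]; cv2.imwrite('pics/m.png',cv2.resize(a,(800,300),interpolation=cv2.INTER_CUBIC))"
```

```text
18.22 [0.5681 0.0601 0.1316] [-1.75 -0.13  0.43] 0.0004
174 [(np.int64(49), np.int64(211))] [[[116.2, 32.5], [115.9, 91.3]]]
182 [(np.int64(0), np.int64(46)), (np.int64(52), np.int64(212))] [[[112.3, 11.4], [112.2, 29.5]], [[112.2, 31.9], [112.0, 91.3]]]
190 [(np.int64(0), np.int64(51)), (np.int64(57), np.int64(213))] [[[108.1, 9.0], [108.1, 29.6]], [[108.1, 32.0], [108.0, 91.2]]]
198 [(np.int64(0), np.int64(56)), (np.int64(61), np.int64(215))] [[[103.7, 6.5], [103.7, 29.7]], [[103.7, 31.7], [103.7, 91.5]]]
206 [(np.int64(0), np.int64(61)), (np.int64(66), np.int64(216))] [[[99.1, 3.8], [99.2, 29.7]], [[99.2, 31.8], [99.3, 91.5]]]
214 [(np.int64(0), np.int64(66)), (np.int64(71), np.int64(217))] [[[94.3, 1.0], [94.4, 29.8]], [[94.4, 31.9], [94.6, 91.4]]]
222 [(np.int64(0), np.int64(71)), (np.int64(76), np.int64(219))] [[[89.1, -1.9], [89.4, 29.8]], [[89.4, 32.0], [89.7, 91.8]]]
230 [(np.int64(0), np.int64(76)), (np.int64(81), np.int64(246))] [[[83.7, -5.1], [84.1, 29.8]], [[84.1, 32.1], [84.5, 102.6]]]
18.27 [0.5681 0.0601 0.1316] [ 0.47  0.69 -1.48]
182 peak col 49 50.3 integral/px 3.8 mm/px 0.39 v 30.7 [-5, -5, -2, 9, 27, 44, 47, 40, 21, 5, -2, -4]
190 peak col 54 48.7 integral/px 3.6 mm/px 0.4 v 30.8 [-5, -5, -3, 7, 28, 44, 45, 37, 19, 4, -3, -4]
198 peak col 59 46.7 integral/px 3.5 mm/px 0.4 v 30.9 [-5, -5, -2, 10, 29, 42, 43, 35, 17, 1, -3, -5]
206 peak col 63 48.3 integral/px 3.6 mm/px 0.42 v 30.6 [-5, -5, -4, -2, 10, 31, 44, 43, 32, 13, 1, -3]
214 peak col 68 46.6 integral/px 3.2 mm/px 0.43 v 30.6 [-5, -6, -5, -2, 10, 30, 42, 40, 28, 10, -1, -4]
222 peak col 73 46.7 integral/px 3.4 mm/px 0.43 v 30.7 [-5, -5, -5, -2, 11, 30, 42, 40, 28, 10, -1, -5]
228 peak col 77 46.9 integral/px 3.5 mm/px 0.44 v 30.8 [-5, -5, -4, 1, 16, 34, 42, 38, 22, 6, -2, -5]
```

View pics/m.png

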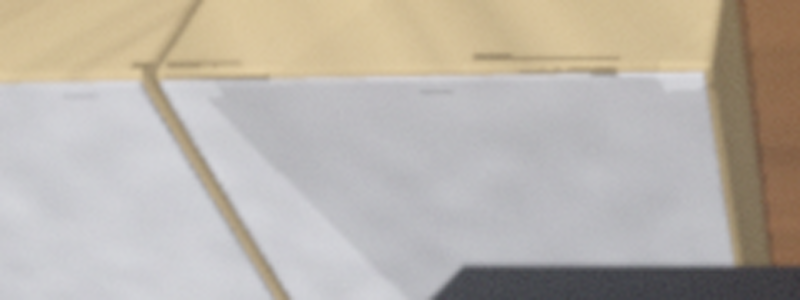

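The picture shows the panels' upper ends level and a thin parallel seam from about (150,75) to (285,300), roughly 1.5–2 mm wide. I'll close it in half-millimetre steps.

>>> {"name": "move_arm", "arguments": {"increments": [{"jaw":-1,"dx":0,"dy":-0.0005,"dz":0,"twist":0},{"jaw":-1,"dx":0,"dy":-0.0005,"dz":0,"twist":0},{"jaw":-1,"dx":0,"dy":0,"dz":0,"twist":0},{"jaw":-1,"dx":0,"dy":0,"dz":0,"twist":0},{"jaw":-1,"dx":0,"dy":0,"dz":0,"twist":0}]}}

```text
t: 18.83
eef_pos: [0.5682, 0.0592, 0.1316]
ee_rot: [3.141, 0.0, -3.122]
force: [0.2, 1.4, -0.7]
width: 0.0002
gripper_force: 0.8
```

```bash
python3 gap.py n0|sed -n '1p;4,8p'; python3 gap2.py n1
```

```text
18.83 [0.5682 0.0592 0.1316] [ 0.18  1.45 -0.7 ] 0.0002
190 [(np.int64(0), np.int64(53)), (np.int64(57), np.int64(214))] [[[108.0, 8.1], [107.9, 29.5]], [[107.9, 31.1], [107.9, 90.7]]]
198 [(np.int64(0), np.int64(58)), (np.int64(62), np.int64(215))] [[[103.6, 5.6], [103.6, 29.6]], [[103.6, 31.2], [103.6, 90.7]]]
206 [(np.int64(0), np.int64(63)), (np.int64(67), np.int64(217))] [[[99.0, 3.0], [99.1, 29.7]], [[99.1, 31.3], [99.1, 91.0]]]
214 [(np.int64(0), np.int64(68)), (np.int64(72), np.int64(218))] [[[94.1, 0.2], [94.3, 29.7]], [[94.3, 31.4], [94.5, 91.0]]]
222 [(np.int64(0), np.int64(73)), (np.int64(77), np.int64(219))] [[[89.0, -2.8], [89.3, 29.8]], [[89.3, 31.5], [89.5, 90.9]]]
18.88 [0.5682 0.0592 0.1316] [ 0.85  1.2  -0.25]
182 peak col 50 48.6 integral/px 3.2 mm/px 0.39 v 30.2 [-5, -5, -4, -2, 11, 30, 45, 43, 27, 9, -1, -4]
190 peak col 55 47.4 integral/px 3.0 mm/px 0.4 v 30.3 [-5, -5, -5, -2, 11, 32, 44, 40, 23, 5, -2, -5]
198 peak col 60 45.7 integral/px 2.9 mm/px 0.41 v 30.4 [-5, -5, -4, -1, 12, 31, 42, 37, 19, 2, -4, -5]
206 peak col 65 46.9 integral/px 3.0 mm/px 0.41 v 30.5 [-6, -5, -5, 0, 16, 34, 42, 34, 15, 1, -4, -5]
214 peak col 70 45.6 integral/px 2.7 mm/px 0.42 v 30.6 [-6, -5, -4, 0, 15, 33, 41, 31, 11, -1, -5, -5]
222 peak col 75 44.0 integral/px 2.7 mm/px 0.44 v 30.6 [-5, -5, -4, 0, 16, 33, 39, 28, 8, -2, -5, -5]
228 peak col 78 42.8 integral/px 2.9 mm/px 0.44 v 30.4 [-5, -5, -5, -3, 6, 22, 37, 37, 21, 6, -3, -5]
```

>>> {"name": "move_arm", "arguments": {"increments": [{"jaw":-1,"dx":0,"dy":-0.0005,"dz":0,"twist":0},{"jaw":-1,"dx":0,"dy":0,"dz":0,"twist":0},{"jaw":-1,"dx":0,"dy":0,"dz":0,"twist":0},{"jaw":-1,"dx":0,"dy":0,"dz":0,"twist":0}]}}

```text
t: 19.37
eef_pos: [0.5681, 0.0586, 0.1316]
ee_rot: [3.142, 0.0, -3.122]
force: [0.8, 2.6, -0.9]
width: 0.0005
gripper_force: 1.0
```

```bash
python3 gap.py o0|sed -n '1p;4,8p'; python3 gap2.py o1
```

```text
19.37 [0.5681 0.0586 0.1316] [ 0.76  2.6  -0.9 ] 0.0005
190 [(np.int64(0), np.int64(53)), (np.int64(57), np.int64(214))] [[[108.1, 7.5], [108.0, 28.9]], [[108.0, 30.5], [107.9, 90.1]]]
198 [(np.int64(0), np.int64(58)), (np.int64(62), np.int64(215))] [[[103.7, 5.0], [103.7, 29.0]], [[103.7, 30.6], [103.7, 90.1]]]
206 [(np.int64(0), np.int64(63)), (np.int64(67), np.int64(217))] [[[99.0, 2.4], [99.1, 29.1]], [[99.1, 30.7], [99.2, 90.4]]]
214 [(np.int64(0), np.int64(68)), (np.int64(72), np.int64(218))] [[[94.2, -0.4], [94.3, 29.1]], [[94.4, 30.8], [94.5, 90.4]]]
222 [(np.int64(0), np.int64(73)), (np.int64(77), np.int64(219))] [[[89.0, -3.4], [89.3, 29.2]], [[89.3, 30.9], [89.6, 90.3]]]
19.42 [0.5682 0.0587 0.1316] [0.23 2.41 0.02]
182 peak col 50 48.0 integral/px 3.1 mm/px 0.39 v 29.6 [-5, -5, -4, -1, 11, 30, 45, 40, 24, 7, -1, -4]
190 peak col 55 48.0 integral/px 3.0 mm/px 0.4 v 29.7 [-5, -5, -4, 0, 13, 33, 44, 37, 19, 4, -3, -5]
198 peak col 60 46.8 integral/px 2.9 mm/px 0.4 v 29.8 [-5, -5, -5, -1, 13, 33, 42, 35, 16, 1, -4, -5]
206 peak col 65 44.9 integral/px 2.9 mm/px 0.41 v 29.9 [-5, -5, -4, 1, 17, 34, 40, 31, 13, 1, -4, -5]
214 peak col 70 44.4 integral/px 2.7 mm/px 0.42 v 30.0 [-5, -5, -4, 1, 17, 34, 40, 28, 10, -1, -5, -5]
222 peak col 75 43.9 integral/px 2.7 mm/px 0.43 v 30.1 [-5, -5, -4, 1, 16, 34, 39, 28, 9, -3, -5, -6]
228 peak col 78 42.9 integral/px 3.0 mm/px 0.44 v 29.8 [-5, -5, -5, -3, 6, 22, 38, 37, 20, 5, -3, -5]
```

The seam has stopped narrowing while the big panel's edge shifted about 0.5 mm, so they are butted and the leftover line is the panels' wooden rims. I'll back off and inspect the whole seam.

>>> {"name": "move_arm", "arguments": {"increments": [{"jaw":-1,"dx":0,"dy":0.003,"dz":0,"twist":0},{"jaw":-1,"dx":0,"dy":0.012,"dz":0,"twist":0},{"jaw":-1,"dx":0,"dy":0,"dz":0,"twist":0},{"jaw":-1,"dx":0,"dy":0,"dz":-0.03,"twist":0},{"jaw":-1,"dx":0,"dy":0,"dz":-0.04,"twist":0},{"jaw":-1,"dx":0.03,"dy":-0.025,"dz":-0.02,"twist":0},{"jaw":-1,"dx":0.03,"dy":-0.025,"dz":-0.01,"twist":0},{"jaw":-1,"dx":-0.04,"dy":0,"dz":0,"twist":0},{"jaw":-1,"dx":-0.04,"dy":0,"dz":0,"twist":0},{"jaw":-1,"dx":-0.04,"dy":0,"dz":0,"twist":0},{"jaw":-1,"dx":-0.02,"dy":0,"dz":0,"twist":0},{"jaw":-1,"dx":0,"dy":0,"dz":0,"twist":0}]}}

```text
t: 20.57
eef_pos: [0.6535, 0.0266, 0.2296]
ee_rot: [-3.141, 0.0, -3.122]
force: [-1.0, 1.0, 1.0]
width: 0.0008
gripper_force: 0.0
```

```bash
python3 - <<'E'
from h import *
s=arm.get_state(); print(s["t"],s["eef_pos"])
w=arm.grab_frame("wrist"); cv2.imwrite("pics/p0.png",w)
sc=arm.grab_frame("scene"); a=cv2.resize(sc[80:290,90:330],(448,392),interpolation=cv2.INTER_CUBIC)
cv2.imwrite("pics/p.png",np.hstack([cv2.resize(w,(352,392)) if 0 else cv2.resize(w,None,fx=.68,fy=1.0208),a[:, :448]]))
print(cv2.imread("pics/p.png").shape)
E
```

```text
20.5667 [0.65353204 0.02656114 0.22963713]
(392, 796, 3)
```

View pics/p.png

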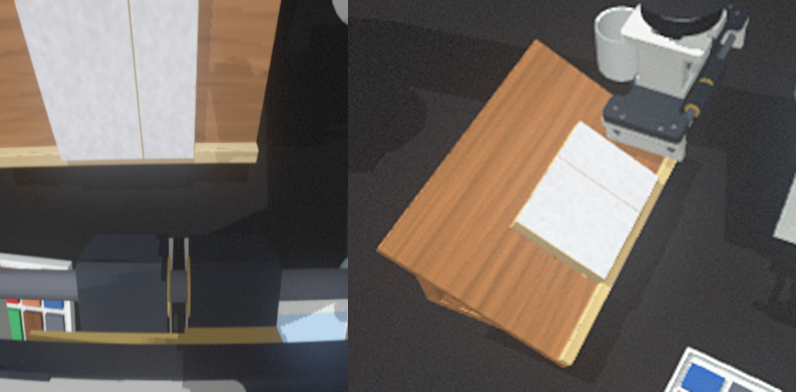

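Both views show one continuous white surface. The seam is a thin even line from (130,0) to (143,158), and both bottom edges sit at the ledge. The robot is clear, so I'm handing in.

```bash
python3 -c "
from station import arm
print(arm.job_done())"
```

```text
the job is handed in; nothing more can be done
None
```

The narrow panel lies white face up against the ledge, butted flush to the left side of the bigger panel, which moved only about 0.5 mm; the job was handed in at about 21 s of the 61 s, with no verdict returned.

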